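# Shut the gas taps left open on the lab bench

### The arm

A 7-joint arm with a two-finger parallel gripper is mounted at the origin on the work surface. World frame = base frame: x ahead of the robot, y to its left, z up, the work surface at z = 0. Lengths are in m, angles in rad, forces in N, time in s.
With the tool pointing down it reaches from about 0.4 to 0.85 m from the base axis. Payload 6.9 kg.
Tool frame: the origin (TCP) lies midway between the tips of the shut fingers; the grasp point (between the pads) lies behind it (ctrl.pinch_z is the z of the grasp point in the tool frame, in m); z points along the fingers, y is the direction in which the jaws open and shut (so a half turn about z gives the same grasp; the last joint's range is limited). The gripper opens to 85 mm and grips with 20 to 120 N. Pads are 22 mm wide; open, the fingers measure 114 mm over their backs; the gripper's body (76 mm by 85 mm) begins 54 mm behind the grasp point. The pads swing forward as they close: fully open they stand 13 mm farther back than shut.
Start: joints at [-1.149, 0.507, -0.238, 1.5, 0.126, 1.149, -0.155], TCP at [0.194, 0.594, 0.231] pointing down, gripper open.
Joint ranges: [-3.08, 3.08], [-0.24, 2.05], [-1.43, 1.35], [0, 2.5], [-1.52, 4.66], [0.17, 1.96], [-2.89, 2.89]. Speed limits (rad/s): [2.39, 2.39, 3.14, 3.14, 3.14, 3.14, 3.14].

### API

Orientations are given as a unit quaternion [w, x, y, z].
In Python, from station import ctrl, get_state, vision, ticket, models gives the robot as it stands. Calls block until the motion is done:
- ctrl.movep(position, orientation): joint-space move of the TCP to a pose.
- ctrl.movel(position, frame=None, max_speed=0.15): straight line of the TCP; frame=None keeps the orientation; max_speed is the mean speed in m/s.
- ctrl.set_joints(angles): joint-space move.
- ctrl.ungrasp() and ctrl.close_gripper(force=None): open the fingers fully, or close them until they stop; force is the grip in N (None keeps the last).
- ctrl.pause(seconds).
- ctrl.ik(position, orientation): joint angles nearest the present ones, or None.
- get_state(): the state.
- vision.grab_frame(name): name is "side" or "top" or "wrist"; returns (picture, depth): 420x560x3 uint8, blue, green, red; 420x560 float32, m along the optical axis (not along the pixel's ray), 0 where there is no reading.
- vision.camera_info(name): a dict with "mtx" (3x3 intrinsics, pixels), "dist_coeffs" ([k1, k2, p1, p2, k3] as OpenCV has them; the pictures are not rectified), "R" (3x3) and "t" (3): a world point X has camera coordinates R X + t; the wrist camera has in their place "hand_eye" (4x4, takes a point from camera to tool coordinates, whose origin is the TCP and whose axes are the flange's). Camera axes: x right, y down, z forward; pixel columns grow to the right and rows downward; lengths in m; the calibration is good to about 2 mm. A picture is of the moment at which its call begins: read the wrist's pose just before it. camera_info takes no time and is no camera call.
A pose or a line that the arm cannot do raises ctrl.Unreachable and nothing moves.
- ticket.close_job(): hands the job in, once; it reports no verdict.
Trained networks look in the newest picture that a camera, given by its name, has taken for a name from the list of things; names that differ only in an ending like _2 or _b are one class to them, and where a whole thing is asked for, a point or a joint stands for the part that bears it (a point fixed in the world has none). Each returns a list of dicts, best first, with "p" (0 to 1); they miss things now and then, are a little off and sometimes report something else, mostly with a low value. They report only what shows in the picture. A call takes as long as a camera call. They do not tell look-alikes from the thing itself.
- models.recognise(camera, target): "point" ([column, row] in pixels, amid what is visible of it).
- models.masks_of(camera, target): "mask" (420x560 bool, what is visible of it) and "point" ([column, row] in pixels, amid what is visible of it).
The state is a dict: "time": time; "qpos": joint angles; "qd": joint speeds; "tau": joint torques, N m; "tcp_pos": TCP position; "eef_rot": TCP orientation; "contact_force": force on the tool from outside, world axes, zero at the start; "wrist_torque": the same for the moment, N m; "width": finger opening in m.
Only numpy, scipy, OpenCV 4.12 (cv2) and the standard library are available. Lean on these libraries where they do the work, as an engineer would, in place of code of your own. Each camera call takes 0.05 s, during which the arm holds its last target. There are 200 camera calls.

### The job

The lesson is over and two of the four bench gas taps have been left open, their levers swung round towards their nozzles instead of square across them. With a fingertip, push the lever of each open tap round to its shut stop, square across its nozzle, gently and without gripping it. Keep the two shut taps shut, leave everything else on the bench standing where it is, and take the hand away.

Things in the scene. Friction and masses are not known exactly. Their poses are not given: they have to be found in the camera images.
- turret_a: Bench gas turret, any yaw: white column 46 mm across, 106 mm tall, fixed, with two like taps on opposite sides. Origin on its axis at the bench; x points along the nozzle of tap_a1, -x along that of tap_a2. Each tap: steel valve body 25 mm across, 36 mm from the column's axis; level steel nozzle 83 mm high (top of it 92 mm), running outward to 90 mm from the column's axis.
- tap_a1 (a joint): Lever of tap_a1 on turret_a, vertical axis. 0 = shut: on its stop, square across the nozzle (90 degrees clockwise, seen from above, from the nozzle's outward direction); 1.57 = fully open: above the nozzle, pointing outward like it. Grows counter-clockwise seen from above; stops at both ends. Stiff, no spring: takes about 3 N at 40 mm from the pivot and stays where left.
- tap_a1_pivot (a point): Point on the pivot axis of tap_a1's lever, 36 mm from the column's axis, at the arm's mid-height (108.5 mm above the bench). Does not move with the lever.
- tap_a1_tip (a point): End of tap_a1's lever, 53.5 mm from its pivot axis, at mid-height; moves with it. Lever: black, a round hub 24 mm across and one straight arm 12 mm wide (15 mm at its round end), 12 mm high, from 102.5 to 114.5 mm above the bench; 10 mm of free space beneath it down to the nozzle.
- tap_a2 (a joint): Lever of tap_a2 on turret_a, vertical axis. 0 = shut: on its stop, square across the nozzle (90 degrees clockwise, seen from above, from the nozzle's outward direction); 1.57 = fully open: above the nozzle, pointing outward like it. Grows counter-clockwise seen from above; stops at both ends. Stiff, no spring: takes about 3 N at 40 mm from the pivot and stays where left.
- tap_a2_pivot (a point): Point on the pivot axis of tap_a2's lever, 36 mm from the column's axis, at the arm's mid-height (108.5 mm above the bench). Does not move with the lever.
- tap_a2_tip (a point): End of tap_a2's lever, 53.5 mm from its pivot axis, at mid-height; moves with it. Lever: black, a round hub 24 mm across and one straight arm 12 mm wide (15 mm at its round end), 12 mm high, from 102.5 to 114.5 mm above the bench; 10 mm of free space beneath it down to the nozzle.
- turret_b: Bench gas turret, any yaw: white column 46 mm across, 106 mm tall, fixed, with two like taps on opposite sides. Origin on its axis at the bench; x points along the nozzle of tap_b1, -x along that of tap_b2. Each tap: steel valve body 25 mm across, 36 mm from the column's axis; level steel nozzle 83 mm high (top of it 92 mm), running outward to 90 mm from the column's axis.
- tap_b1 (a joint): Lever of tap_b1 on turret_b, vertical axis. 0 = shut: on its stop, square across the nozzle (90 degrees clockwise, seen from above, from the nozzle's outward direction); 1.57 = fully open: above the nozzle, pointing outward like it. Grows counter-clockwise seen from above; stops at both ends. Stiff, no spring: takes about 3 N at 40 mm from the pivot and stays where left.
- tap_b1_pivot (a point): Point on the pivot axis of tap_b1's lever, 36 mm from the column's axis, at the arm's mid-height (108.5 mm above the bench). Does not move with the lever.
- tap_b1_tip (a point): End of tap_b1's lever, 53.5 mm from its pivot axis, at mid-height; moves with it. Lever: black, a round hub 24 mm across and one straight arm 12 mm wide (15 mm at its round end), 12 mm high, from 102.5 to 114.5 mm above the bench; 10 mm of free space beneath it down to the nozzle.
- tap_b2 (a joint): Lever of tap_b2 on turret_b, vertical axis. 0 = shut: on its stop, square across the nozzle (90 degrees clockwise, seen from above, from the nozzle's outward direction); 1.57 = fully open: above the nozzle, pointing outward like it. Grows counter-clockwise seen from above; stops at both ends. Stiff, no spring: takes about 3 N at 40 mm from the pivot and stays where left.
- tap_b2_pivot (a point): Point on the pivot axis of tap_b2's lever, 36 mm from the column's axis, at the arm's mid-height (108.5 mm above the bench). Does not move with the lever.
- tap_b2_tip (a point): End of tap_b2's lever, 53.5 mm from its pivot axis, at mid-height; moves with it. Lever: black, a round hub 24 mm across and one straight arm 12 mm wide (15 mm at its round end), 12 mm high, from 102.5 to 114.5 mm above the bench; 10 mm of free space beneath it down to the nozzle.
- burner: Bunsen burner standing loose between the two turrets: grey foot 80 mm across, brass tube 13 mm thick, 127 mm tall, hose nozzle to its -x. Origin under its centre. Leave alone.
- flask: Empty conical glass flask, 82 mm across, 140 mm tall, loose, beyond the turrets. Origin under its centre. Leave alone.
- small_flask: Empty small conical glass flask, 64 mm across, 105 mm tall, loose, at the right. Origin under its centre. Leave alone.
- beaker: Empty clear beaker, 70 mm across, 92 mm tall, loose, at the left. Origin under its centre. Leave alone.
- tube_rack: Wooden test-tube rack, 60 by 180 mm (its y), 140 mm tall with its tubes, loose, at the back left. Origin under its centre. Leave alone.
- wash_bottle: White wash bottle, 62 mm across, 148 mm tall, spout to its +x, loose, at the back right. Origin under its centre. Leave alone.
- goggles: Safety goggles, 150 mm wide (its y), 53 mm high, 125 mm from front to back, loose, lying near the robot. Origin at the bench, below the middle of the lenses; the side arms run to its -x. Leave alone.
Not all that is in view belongs to the job. Leave any blue look-alike of the turret_a alone.

How it is judged:
At the end, for the whole second after the job is handed in: All four levers within 0.08 rad (4.5 degrees) of their shut stops; burner, flasks, beaker, rack, wash bottle and goggles upright and within 20 mm of where they stood (value of joint each of tap_a1, tap_a2, tap_b1, tap_b2 below 0.08 rad and distance of each of burner, flask, small_flask, beaker, tube_rack, wash_bottle, goggles from where it was at the start of the episode below 0.02 m and angle between each of burner, flask, small_flask, beaker, tube_rack, wash_bottle, goggles's own z axis and vertical below 0.2 rad); the robot touches nothing.
It fails at once if a tap that was shut is opened (lever moved more than 0.25 rad) (value of joint any of tap_a2, tap_b2 above 0.25 rad).
It fails at once if a turret or its levers are pressed harder than 35 N, or a lever is gripped (contact force between the fingers and turret_a above 35 N or contact force between the fingers and turret_b above 35 N).
It fails at once if the taps are touched with the hand's body or the arm instead of the fingers (contact force between the arm and turret_a above 2 N or contact force between the arm and turret_b above 2 N).
It fails at once if a bystander is shifted more than 20 mm, lifted or knocked over (distance of any of burner, flask, small_flask, beaker, tube_rack, wash_bottle, goggles from where it was at the start of the episode above 0.02 m or angle between any of burner, flask, small_flask, beaker, tube_rack, wash_bottle, goggles's own z axis and vertical above 0.4 rad).
It also fails if it takes over 48 s, if anything falls off the work surface, if the arm or the gripper's body presses on something with over 40 N, if the wrist force passes 120 N, or if a joint passes its speed limit or range.

## Working session

There is one attempt and no reset: what is moved stays moved. The work goes in short steps, each a Python script; the robot and the scene stay as the last script left them, time stands still between calls to the robot, and variables do not carry over. Pictures are saved under pics/ and viewed, about 8 in all and at most 12, crops included, and the job is handed in when it is done.

```bash
mkdir -p pics
python3 - <<'E'
from station import ctrl,get_state,vision
import cv2,numpy as np
for n in("top","side"):
    im,d=vision.grab_frame(n); cv2.imwrite(f"pics/{n}0.png",im); np.savez(f"{n}0.npz",im=im,d=d)
    c=vision.camera_info(n); print(n,c["mtx"],c["dist_coeffs"],-c["R"].T@c["t"],c["R"])
s=get_state();print(s["time"],s["tcp_pos"],s["eef_rot"],ctrl.pinch_z,s["width"])
E
```

```text
top [[448.03647241   0.         281.7372738 ]
 [  0.         448.03647241 210.46456786]
 [  0.           0.           1.        ]] [-0.15152229  0.          0.          0.          0.        ] [0.3107056  0.00717298 1.37783447] [[ 0.01047943 -0.9999196   0.00713982]
 [-0.98255231 -0.01162283 -0.18562293]
 [ 0.18569099 -0.00507002 -0.98259511]]
side [[391.66665622   0.         280.69174784]
 [  0.         391.66665622 207.45389333]
 [  0.           0.           1.        ]] [-0.06128051  0.          0.          0.          0.        ] [-0.05674902 -0.81249241  0.92071981] [[ 0.81196202 -0.58370359 -0.00279348]
 [-0.36906012 -0.50966229 -0.77719945]
 [ 0.45223038  0.63208739 -0.62924814]]
0.1 [0.19404599 0.59363472 0.23051245] [-1.10854580e-04  1.57247785e-01  9.87558841e-01 -8.10865469e-04] -0.0187 0.08521176128290556
```

View pics/top0.png

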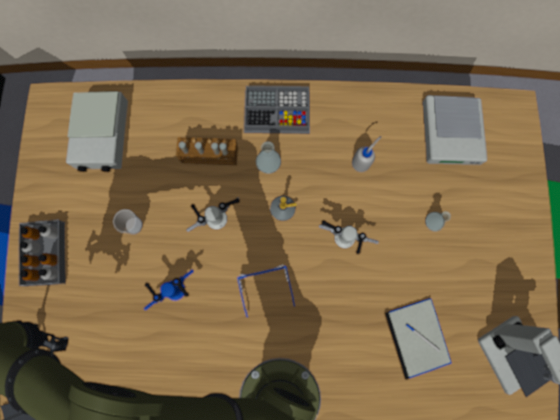

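View pics/side0.png

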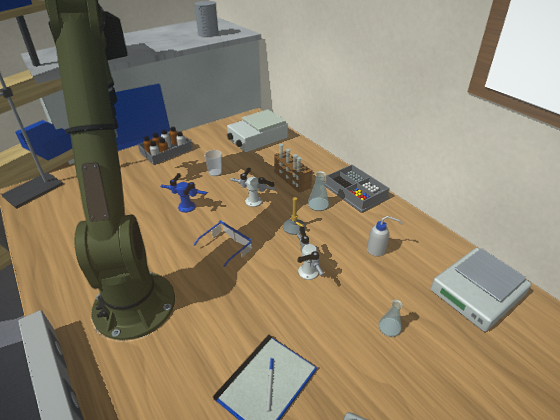

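The top view shows white turrets at (215,217) and (345,235). The blue look-alike at (172,290) is to be left alone. I'll enlarge both white turrets.

```bash
cat > h.py <<'E'
import numpy as np,cv2
from station import vision
def pix2plane(cam,uv,z):
    c=vision.camera_info(cam); uv=np.array(uv,float).reshape(-1,1,2)
    n=cv2.undistortPoints(uv,c["mtx"],np.array(c["dist_coeffs"])).reshape(-1,2)
    r=np.c_[n,np.ones(len(n))]@c["R"]; o=-c["R"].T@c["t"]
    return o+r*((z-o[2])/r[:,2])[:,None]
def depthpts(cam,d):
    c=vision.camera_info(cam); v,u=np.nonzero(d>0)
    n=cv2.undistortPoints(np.c_[u,v].astype(float).reshape(-1,1,2),c["mtx"],np.array(c["dist_coeffs"])).reshape(-1,2)
    P=np.c_[n,np.ones(len(n))]*d[v,u][:,None]
    return u,v,(P-c["t"])@c["R"]
E
python3 - <<'E'
import cv2,numpy as np
from h import *
a=np.load("top0.npz"); im=a["im"]
def crop(u,v,r=33): return cv2.resize(im[v-r:v+r,u-r:u+r],(400,400),interpolation=cv2.INTER_CUBIC)
cv2.imwrite("pics/crop0.png",np.hstack([crop(213,217),crop(347,235)]))
u,v,P=depthpts("top",a["d"])
for n,(c0,c1,r0,r1) in dict(A=(180,246,190,240),B=(312,384,205,262)).items():
    k=(u>c0)&(u<c1)&(v>r0)&(v<r1); 
    m=k&(P[:,2]>.098)&(P[:,2]<.125); dark=im[v,u].max(1)<70
    print(n,"lever pts",(m&dark).sum(),"white",(m&~dark).sum())
    for q in np.nonzero(m)[0][::4]: print(u[q],v[q],np.round(P[q],3),im[v[q],u[q]])
E
```

```text
A lever pts 190 white 219
235 198 [0.584 0.136 0.118] [38 58 73]
234 199 [0.582 0.139 0.114] [33 47 62]
238 199 [0.581 0.127 0.119] [27 31 36]
234 200 [0.578 0.139 0.115] [20 22 29]
238 200 [0.578 0.127 0.116] [17 20 25]
230 201 [0.575 0.15  0.118] [26 36 47]
234 201 [0.576 0.139 0.113] [16 14 14]
238 201 [0.576 0.127 0.112] [15 21 27]
222 202 [0.573 0.173 0.113] [29 43 55]
228 202 [0.573 0.156 0.114] [22 31 39]
232 202 [0.573 0.144 0.114] [13 11 13]
236 202 [0.573 0.133 0.114] [18 24 31]
221 203 [0.569 0.176 0.115] [30 31 34]
225 203 [0.57  0.165 0.11 ] [19 27 34]
229 203 [0.57  0.153 0.114] [14 14 11]
233 203 [0.57  0.142 0.112] [19 28 36]
192 204 [0.565 0.26  0.116] [37 58 76]
219 204 [0.566 0.182 0.116] [28 37 46]
223 204 [0.567 0.17  0.113] [43 41 39]
227 204 [0.567 0.159 0.112] [16 14 10]
231 204 [0.567 0.147 0.115] [35 57 76]
193 205 [0.563 0.258 0.112] [15 23 29]
219 205 [0.565 0.183 0.108] [29 32 37]
223 205 [0.564 0.17  0.114] [55 54 52]
227 205 [0.564 0.159 0.112] [25 22 22]
191 206 [0.559 0.262 0.119] [32 51 68]
195 206 [0.56  0.252 0.112] [46 74 96]
220 206 [0.559 0.178 
[... 7089 characters left out ...]
  0.112] [30 32 37]
363 241 [ 0.464 -0.233  0.112] [ 82  95 109]
362 242 [ 0.46  -0.228  0.119] [50 74 95]
361 243 [ 0.458 -0.227  0.111] [33 45 58]
360 244 [ 0.455 -0.223  0.114] [25 26 28]
359 245 [ 0.452 -0.221  0.111] [24 24 26]
358 246 [ 0.449 -0.217  0.116] [33 48 61]
357 247 [ 0.447 -0.215  0.112] [48 75 98]
361 247 [ 0.446 -0.226  0.115] [ 55  85 109]
360 248 [ 0.443 -0.223  0.114] [38 53 68]
359 249 [ 0.441 -0.22   0.115] [28 30 35]
357 250 [ 0.438 -0.214  0.115] [30 39 47]
356 251 [ 0.435 -0.212  0.113] [41 60 79]
360 251 [ 0.435 -0.223  0.115] [48 74 94]
359 252 [ 0.432 -0.221  0.11 ] [37 50 64]
358 253 [ 0.429 -0.217  0.115] [42 59 75]
359 254 [ 0.426 -0.22   0.113] [ 68 106 133]
```

View pics/crop0.png

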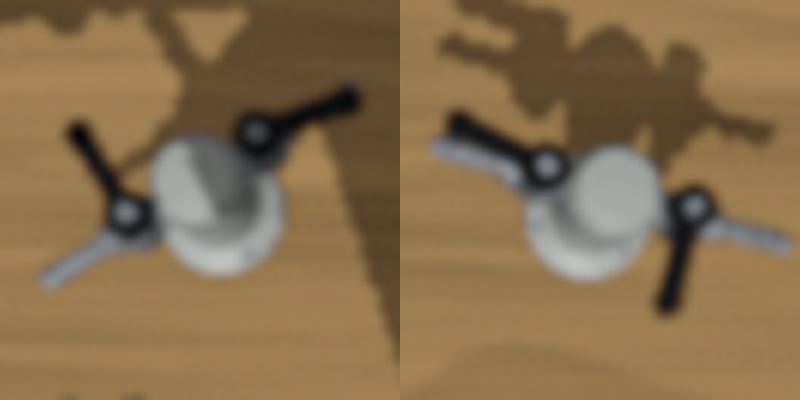

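Left turret: the right-hand lever lies over its nozzle, so that tap is open; the left-hand lever is square and shut. Right turret: the left-hand lever lies over its nozzle and is open; the right-hand one is square and shut. Now I'll get the geometry.

Run:
```python
from h import *
def w(ox,oy,p,z): return pix2plane("top",[((p[0]+.5)/6.0606-.5+ox,(p[1]+.5)/6.0606-.5+oy)],z)[0]
for n,ox,oy,op,tip,h2,t2,noz2 in(("L",180,184,(257,132),(354,95),(127,212),(75,126),(44,282)),("R",314,202,(147,167),(52,117),(293,207),(267,309),(388,243))):
    p=w(ox,oy,op,.1145);q=w(ox,oy,h2,.1145);t=w(ox,oy,tip,.1145);s=w(ox,oy,t2,.1145);nz=w(ox,oy,noz2,.09)
    a=lambda v:np.degrees(np.arctan2(v[1],v[0]))
    print(n,"open hub",p[:2].round(4),"shut hub",q[:2].round(4),"axis",((p+q)/2)[:2].round(4),"sep",np.linalg.norm(p-q),"noz yaw",a(p-q),"lever",a(t-p),np.linalg.norm(t-p),
     "| shut lever rel its nozzle",(a(s-q)-a(q-p)+180)%360-180,np.linalg.norm(s-q),"nozzle2 yaw",a(nz-q))
from station import models
for t in("burner","flask","goggles"):
    for r in models.recognise("top",t)[:1]: print(t,r["p"],pix2plane("top",[r["point"]],.05)[0].round(3))
```

```text
L open hub [0.5624 0.1729] shut hub [0.523  0.2335] axis [0.5427 0.2032] sep 0.07220866869925463 noz yaw -56.99285168980164 lever -67.97042533951384 0.049310385559856354 | shut lever rel its nozzle -89.936154533769 0.04924230537120337 nozzle2 yaw 125.2328014801484
R open hub [ 0.4971 -0.1602] shut hub [ 0.4786 -0.2293] axis [ 0.4879 -0.1948] sep 0.07151931224062688 noz yaw 75.09053428754652 lever 62.42704933862019 0.05056272439867023 | shut lever rel its nozzle -90.39860493147802 0.05006795417812848 nozzle2 yaw -105.31918777640787
burner 0.73 [0.747 0.237 0.05 ]
flask 0.78 [0.739 0.047 0.05 ]
goggles 0.59 [0.368 0.079 0.05 ]
```

Both hub separations (72.2 and 71.5 mm) match the known 72 mm, and the shut levers read -90°, so the geometry holds. The open levers stand at about 1.38 and 1.35 rad. Next is a reach check over both sweeps.

```bash
cat >> h.py <<'E'
from scipy.spatial.transform import Rotation as Rot
TAPS=dict(L=(np.array([.5624,.1729]),-68.,-147.),R=(np.array([.4971,-.1602]),62.4,-14.9))
def pose(tap,th,z,sg,off=.0185,r=.042):
    p,_,_=TAPS[tap]; a=np.radians(th); u=np.array([np.cos(a),np.sin(a)]); n=np.array([-u[1],u[0]])
    M=np.eye(3); M[:,0]=[*(sg*n),0]; M[:,1]=[*(sg*u),0]; M[:,2]=[0,0,-1]
    q=Rot.from_matrix(M).as_quat()
    return [*(p+r*u+off*n),z],[q[3],q[0],q[1],q[2]]
E
python3 - <<'E'
from h import *; from station import ctrl
for t in "LR":
  for sg in(1,-1):
    for th in np.linspace(TAPS[t][1]+20,TAPS[t][2]-6,4):
      for z in(.1,.22):
        P=pose(t,th,z,sg); j=ctrl.ik(*P); print(t,sg,round(th),z,np.round(P[0],3),None if j is None else np.round(j,2))
E
```

```text
L 1 -48 0.1 [0.604 0.154 0.1  ] [-0.51  0.66  0.38  1.68 -0.3   0.87 -0.85]
L 1 -48 0.22 [0.604 0.154 0.22 ] [-0.52  0.53  0.39  1.53 -0.22  1.12 -0.93]
L 1 -83 0.1 [0.586 0.133 0.1  ] [-0.55  0.64  0.46  1.74 -0.36  0.85 -1.37]
L 1 -83 0.22 [0.586 0.133 0.22 ] [-0.57  0.52  0.5   1.59 -0.27  1.1  -1.46]
L 1 -118 0.1 [0.559 0.127 0.1  ] [-0.88  0.86  1.15  1.82 -0.89  1.09 -1.45]
L 1 -118 0.22 [0.559 0.127 0.22 ] [-0.9   0.68  1.15  1.67 -0.65  1.24 -1.67]
L 1 -153 0.1 [0.533 0.137 0.1  ] [ 0.17  0.62 -0.73  1.87  0.53  0.86  2.78]
L 1 -153 0.22 [0.533 0.137 0.22 ] [-0.96  0.64  1.15  1.73 -0.62  1.2  -2.31]
L -1 -48 0.1 [0.604 0.154 0.1  ] [-0.05  0.65 -0.39  1.67  0.3   0.89  1.74]
L -1 -48 0.22 [0.604 0.154 0.22 ] [-0.07  0.52 -0.36  1.52  0.2   1.13  1.83]
L -1 -83 0.1 [0.586 0.133 0.1  ] [-0.14  0.6  -0.19  1.74  0.15  0.82  1.29]
L -1 -83 0.22 [0.586 0.133 0.22 ] [-0.15  0.48 -0.17  1.59  0.09  1.09  1.34]
L -1 -118 0.1 [0.559 0.127 0.1  ] [-0.24  0.56 -0.04  1.81  0.03  0.77  0.78]
L -1 -118 0.22 [0.559 0.127 0.22 ] [-0.27  0.43  0.01  1.66 -0.    1.05  0.82]
L -1 -153 0.1 [0.
[... 707 characters left out ...]
543 -0.158  0.22 ] [-0.09  0.46  0.51  1.68 -0.25  1.06  0.13]
R -1 82 0.1 [ 0.484 -0.116  0.1  ] [-0.27  0.56  0.69  2.01 -0.52  0.75 -0.97]
R -1 82 0.22 [ 0.484 -0.116  0.22 ] [-0.38  0.42  0.82  1.85 -0.35  1.02 -1.12]
R -1 48 0.1 [ 0.511 -0.117  0.1  ] [-0.4   0.69  0.95  1.95 -0.73  0.89 -1.37]
R -1 48 0.22 [ 0.511 -0.117  0.22 ] [-0.52  0.59  1.15  1.79 -0.59  1.16 -1.48]
R -1 14 0.1 [ 0.534 -0.132  0.1  ] [-0.44  0.83  1.15  1.88 -0.88  1.06 -1.81]
R -1 14 0.22 [ 0.534 -0.132  0.22 ] [-0.47  0.64  1.15  1.73 -0.62  1.2  -2.05]
R -1 -21 0.1 [ 0.543 -0.158  0.1  ] [ 0.41  0.56 -0.26  1.83  0.2   0.78  2.82]
R -1 -21 0.22 [ 0.543 -0.158  0.22 ] [-0.41  0.66  1.15  1.69 -0.64  1.22 -2.61]
```

```bash
cat >> h.py <<'E'
from station import ctrl,get_state
def F(): return np.array(get_state()["contact_force"])
def sweep(tap,sg):
    _,l,g=TAPS[tap]
    ctrl.movep(*pose(tap,l+20,.22,sg)); P=pose(tap,l+20,.12,sg); ctrl.movel(*P,max_speed=.12)
    f=F(); P=pose(tap,l+20,.1,sg); ctrl.movel(*P,max_speed=.08); print("descent",f.round(1),F().round(1),get_state()["time"],np.round(get_state()["tcp_pos"],4))
    f0=F(); th=l+20
    while th>g-9:
        th-=4 if th>g+12 else 1.5
        P=pose(tap,th,.1,sg); ctrl.movel(*P,max_speed=.05)
        a=np.radians(th); d=F()-f0; n=np.array([-np.sin(a),np.cos(a),0]); ft=d@n
        print(round(th,1),d.round(1),"t",round(ft,1),round(get_state()["time"],2))
        if np.linalg.norm(d)>20 or (ft>9 and th<g+12): break
    return th
def leave(tap,sg,th):
    P=pose(tap,th+12,.1,sg); ctrl.movel(*P,max_speed=.06)
    P=pose(tap,th+12,.22,sg); ctrl.movel(*P,max_speed=.15); print("left",F().round(1),get_state()["time"])
E
python3 - <<'E'
from h import *
ctrl.close_gripper(); print(get_state()["time"],get_state()["width"])
th=sweep("L",-1); print(th)
E
```

```text
1.0167 -0.00024728905041163514
descent [ 0.8 -0.   0.5] [ 0.7 -0.8  0.4] 4.5583 [0.604  0.154  0.0996]
-52.0 [-0.3  0.9 -0.4] t 0.3 4.81
-56.0 [-0.1  0.5 -0.9] t 0.2 5.06
-60.0 [-0.5  1.  -0.3] t 0.0 5.31
-64.0 [-0.2  1.2 -0.4] t 0.3 5.56
-68.0 [-0.8  0.7 -0.4] t -0.5 5.81
-72.0 [ 1.4  1.3 -1.3] t 1.8 6.06
-76.0 [ 0.8  1.6 -0.4] t 1.2 6.31
-80.0 [ 1.5  0.7 -0.8] t 1.6 6.56
-84.0 [ 0.7  1.6 -0.7] t 0.8 6.81
-88.0 [ 1.1  0.7 -1.3] t 1.2 7.06
-92.0 [ 0.7  0.2 -1.3] t 0.7 7.31
-96.0 [ 0.9  0.9 -0.3] t 0.8 7.56
-100.0 [ 0.3  0.7 -0. ] t 0.2 7.81
-104.0 [1.3 0.4 0.9] t 1.2 8.06
-108.0 [ 1.1 -0.8  0.3] t 1.3 8.31
-112.0 [0.7 0.2 0.1] t 0.5 8.56
-116.0 [-0.4 -0.3  0.2] t -0.2 8.81
-120.0 [-0.8 -0.8  0.5] t -0.3 9.06
-124.0 [-0.6 -0.7 -0.5] t -0.1 9.31
-128.0 [ 0.4 -0.5 -0.3] t 0.6 9.56
-132.0 [-1.1 -1.4  0.3] t 0.2 9.81
-136.0 [-0.6 -0.3 -0.4] t -0.2 10.06
-137.5 [-0.5 -1.7 -1.3] t 0.9 10.31
-139.0 [ 0.4 -1.1 -0.7] t 1.1 10.56
-140.5 [-0.6 -1.9 -1. ] t 1.1 10.81
-142.0 [-0.6 -2.2 -0.7] t 1.4 11.06
-143.5 [-0.7 -1.3 -0.6] t 0.7 11.31
-145.0 [-1.  -2.6 -1. ] t 1.6 11.56
-146.5 [-0.3 -2.3 -0.7] t 1.7 11.81
-148.0 [-1.7 -2.5 -0.1] t 1.2 12.06
-149.5 [ 1.  -4.5 -0.6] t 4.4 12.31
-151.0 [ 1.6 -6.3 -2. ] t 6.3 12.56
-152.5 [ 4.  -9.1 -3.7] t 9.9 12.81
-152.5
```

The force rises steadily from about -148°, so this lever is on its stop. I'll withdraw and measure.

Run:
```python
from h import *
leave("L",-1,-152.5)
# side step clear of top view line towards R
th=sweep("R",1); print(th); leave("R",1,th)
ctrl.movep([.42,.0,.3],pose("R",0,.3,1)[1])
im,d=vision.grab_frame("top"); print(get_state()["time"])
def crop(u,v,r=33): return cv2.resize(im[v-r:v+r,u-r:u+r],(400,400),interpolation=cv2.INTER_CUBIC)
cv2.imwrite("pics/crop1.png",np.hstack([crop(213,217),crop(347,235)])); cv2.imwrite("pics/top1.png",im)
```

```text
left [ 0.2 -0.6 -0.1] 14.1167
descent [ 0.4  0.2 -0.2] [ 0.2 -1.1  0. ] 16.575 [ 0.4843 -0.1161  0.1001]
78.4 [-0.2  0.6 -0.4] t 0.4 16.82
74.4 [-0.2  1.  -0.3] t 0.5 17.07
70.4 [-0.   0.9  0. ] t 0.3 17.32
66.4 [-0.2  0.6  0.2] t 0.4 17.57
62.4 [ 0.   1.7 -0.3] t 0.8 17.82
58.4 [-2.2  1.8 -0.5] t 2.8 18.07
54.4 [-2.5  3.1 -0. ] t 3.9 18.32
50.4 [-1.6  2.6 -1.1] t 2.9 18.57
46.4 [-0.9  1.9 -0.5] t 2.0 18.82
42.4 [-1.3  2.5 -0.5] t 2.7 19.07
38.4 [-0.6  3.  -1.6] t 2.7 19.32
34.4 [-0.3  2.7 -0.2] t 2.4 19.57
30.4 [-0.1  2.6 -1.5] t 2.3 19.82
26.4 [ 0.4  3.3 -0.9] t 2.7 20.07
22.4 [ 1.2  2.9 -1.3] t 2.2 20.32
18.4 [-0.5  2.2 -0.6] t 2.2 20.57
14.4 [ 1.2  3.2 -0.8] t 2.8 20.82
10.4 [ 0.8  3.5 -0.7] t 3.3 21.07
6.4 [1.5 2.2 0.1] t 2.0 21.32
2.4 [1.5 3.5 0.8] t 3.5 21.57
-1.6 [1.4 2.5 1.1] t 2.6 21.82
-5.6 [-0.1  2.4  0.6] t 2.3 22.07
-7.1 [1.7 3.6 0.5] t 3.8 22.32
-8.6 [1.4 3.9 0.2] t 4.0 22.57
-10.1 [2.1 3.  1.1] t 3.3 22.82
-11.6 [ 1.6  2.9 -0.1] t 3.2 23.07
-13.1 [1.2 2.6 0.3] t 2.8 23.32
-14.6 [1.3 2.8 1.6] t 3.1 23.57
-16.1 [2.2 3.9 0.8] t 4.3 23.82
-17.6 [3.  5.8 2.2] t 6.5 24.07
-19.1 [2.9 8.9 3. ] t 9.3 24.32
-19.099999999999994
left [-0.5 -0.1 -0. ] 25.6333
26.525
```

View pics/crop1.png

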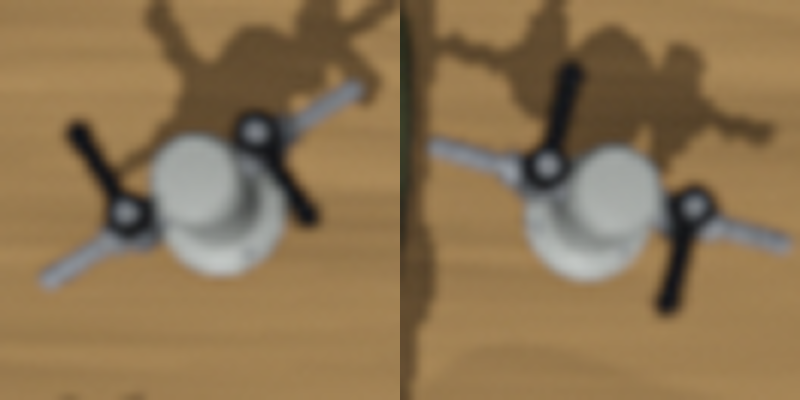

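View pics/top1.png

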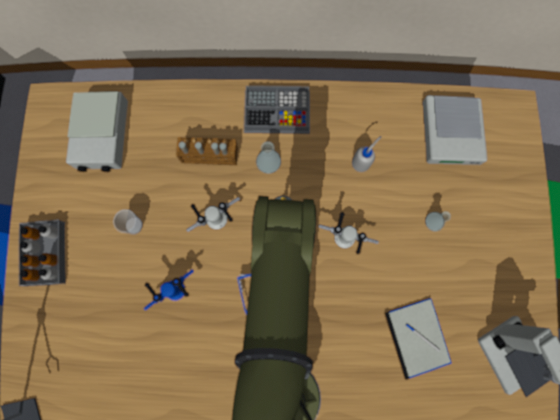

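Both pushed levers now look square across their nozzles. The arm hides the burner and goggles, so I'll move it aside, measure the angles and compare the bystanders with the first picture.

Run:
```python
from h import *
ctrl.set_joints([-1.149,.507,-.238,1.5,.126,1.149,-.155])
im,d=vision.grab_frame("top"); s=get_state(); print(s["time"],s["contact_force"],s["tcp_pos"])
def w(ox,oy,p): return pix2plane("top",[((p[0]+.5)/6.0606-.5+ox,(p[1]+.5)/6.0606-.5+oy)],.1145)[0]
a=lambda v:np.degrees(np.arctan2(v[1],v[0]))
for n,ox,oy,h,t,y in(("L",180,184,(257,132),(312,222),-57),("R",314,202,(147,167),(173,65),75.1)):
    v=w(ox,oy,t)-w(ox,oy,h); print(n,"opening deg",(a(v)-y+90+180)%360-180,np.linalg.norm(v))
im0=np.load("top0.npz")["im"]; df=cv2.absdiff(im,im0).max(2)
print("changed>40 per box:")
for n,(u,v) in dict(burner=(284,205),flask=(268,158),small=(436,221),beaker=(127,221),rack=(207,150),wash=(364,157),goggles=(267,290)).items(): print(n,(df[v-28:v+28,u-28:u+28]>40).sum())
cv2.imwrite("pics/fin.png",np.hstack([cv2.resize(x[130:330,100:380],(400,286)) for x in(im0,im)]))
```

```text
28.8583 [ 0.46389255  0.69286632 -1.18217253] [0.19581608 0.59349469 0.23195157]
L opening deg -0.326155643818538 0.05110812049444493
R opening deg 0.05205207195953676 0.050752423082638096
changed>40 per box:
burner 0
flask 0
small 0
beaker 24
rack 0
wash 0
goggles 0
```

View pics/fin.png

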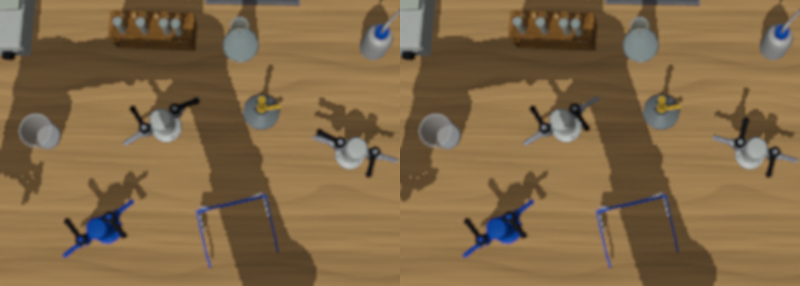

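The before and after views match except for the two levers, which are now square. The 24 changed pixels near the beaker lie along the shadow of the gripper, which is now shut; the beaker itself hasn't moved.

```bash
python3 -c "
from station import ticket; print(ticket.close_job())"
```

```text
the job is handed in; nothing more can be done
None
```

Both open taps are shut and the job is handed in. I pushed each lever round with the closed fingertips until the force rose at its stop, to about 10 N in my readings against the 35 N limit. Then I backed off and took the arm back to its starting pose, which it had reached by 28.9 s of the 48 s allowed.

- **Levers:** in the top camera's picture after the pushes, they stand at about -0.3° and 0.1° from square. That is good to roughly 2°, against the 4.5° allowed.
- **Shut taps:** the two taps that were already shut look unchanged.
- **Bystanders:** nothing on the bench moved in the before and after comparison. The only difference was 24 pixels near the beaker, which I put down to the gripper's shadow.
- **One check that disagreed:** the network placed the burner on the tube rack, so I ignored that result and used the pictures.

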